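# Close the router stand's cell cover, then hold its sprung jaw open

## Robot

A 6-joint arm with a two-finger parallel gripper is mounted at the origin on the work surface. World frame = base frame: x ahead of the robot, y to its left, z up, the work surface at z = 0. Lengths are in m, angles in rad, forces in N, time in s.
With the tool pointing down it reaches from about 0.25 to 0.775 m from the base axis. Payload 4 kg.
Tool frame: the origin (TCP) lies at the very end of the fingers, on their centre line; the grasp point (between the pads) lies 19 mm behind it; z points along the fingers, y is the direction in which the jaws open and shut (so a half turn about z gives the same grasp; the last joint's range is limited). The gripper opens to 94 mm and grips with 3 to 60 N. Pads are 16 mm wide; open, the fingers measure 119 mm over their backs; the gripper's body (75 mm by 177 mm) begins 78 mm behind the grasp point.
Start: joints at [-1.362, 0.087, 1.371, -0, 1.684, -0.103], TCP at [0.169, -0.524, 0.206] pointing down, gripper open.
Joint ranges: [-3.1, 3.1], [-0.76, 2.03], [0.27, 2.55], [-1.08, 4.22], [0.17, 2.65], [-2.57, 2.57]. Speed limits (rad/s): [2.79, 2.79, 3.14, 3.14, 3.14, 3.14].

## Interface

Orientations are given as [roll, pitch, yaw] about the fixed x, y, z axes, in that order (R = Rz(yaw) Ry(pitch) Rx(roll)).
In Python, from bench import robot, cams, models gives the robot as it stands.
- The arm moves only by the tool step_arm, never from a script. Its argument "series" is a list of rows, each a list of 5 numbers: the gripper command: -1 is shut, 1 is fully open, values between are in proportion, then the shift along the tool's x, y, z in mm, then the turn about the tool's z in degrees. A call has 1 to 20 rows; each row is the pose to reach, as a shift and turn from the pose commanded when the call began, along the tool's axes at that moment; what a row does not reach only later rows make up. A row lasts 1/8 s, in which the tool goes at most 62.5 mm and 10.7 degrees, less where a joint would pass 70% of its speed; a pose out of reach is approached as far as the arm can. A call with a gripper value outside its range is refused whole. The fingers move at their own pace and stop on an object; the grip force is fixed at half the most. Time passes only in rows, so rows that repeat a pose let the fingers close. It gives the time, the measured TCP pose, the force and the opening at its end, in the units of the state.
- robot.get_obs(): the state, without advancing time (a new reading comes with each control period).
- cams.snapshot(name): name is "side" or "top"; returns a dict with "pixels" (420x560x3 uint8, red, green, blue), "fov_y" (degrees; the focal length in pixels is half the picture's height over the tangent of half this angle, whatever the lens; pixels are square), "cx", "cy" (the principal point, pixels), "R" (3x3) and "t" (3): a world point X has camera coordinates R X + t. Camera axes: x right, y down, z forward; pixel columns grow to the right and rows downward; lengths in m; the calibration is good to about 2 mm. A picture is of the moment at which its call begins. There is no depth.
- robot.close_job(): hands the job in, once; it reports no verdict.
Trained networks look in a picture, given as the dict that the camera call returned (one of the last four; its "shot" number tells which), for a name from the list of things; names that differ only in an ending like _2 or _b are one class to them, and where a whole thing is asked for, a point or a joint stands for the part that bears it (a point fixed in the world has none). Each returns a list of dicts, best first, with "p" (0 to 1); they miss things now and then, are a little off and sometimes report something else, mostly with a low value. They report only what shows in the picture. A call takes as long as a camera call. They do not tell look-alikes from the thing itself.
- models.find_in(picture, label): "position" ([x, y, z] in m, in world coordinates, good to about 4 mm: the middle of the surface that is visible of it).
- models.pinpoint(picture, label): "position" ([x, y, z] in m, in world coordinates, good to about 4 mm: a listed point, or the origin of a listed thing).
The state is a dict: "time": time; "joint_positions": joint angles; "qvel": joint speeds; "joint_torque": joint torques, N m; "tool_pos": TCP position; "ee_rot": TCP orientation; "wrist_force": force on the tool from outside, world axes, zero at the start; "wrist_torque": the same for the moment, N m; "width": finger opening in m.
Only numpy, scipy, OpenCV 4.12 (cv2) and the standard library are available. Lean on these libraries where they do the work, as an engineer would, in place of code of your own. Each camera call takes 0.05 s, during which the arm holds its last target. There are 200 camera calls.

## Task

Get the router stand ready for its router. First slide the white cover fully home over the three backup cells; then squeeze the green lock button on the telescoping jaw's grip, draw the jaw out until the red line on its bar is level with the mouth of the sleeve, and finish still holding it there, button squeezed, against its return spring, so that a colleague can drop the router in. Leave the router, phone, power adapter and screwdriver where they lie.

Things in the scene. Friction and masses are not known exactly. Their poses are not given: they have to be found in the camera images.
- stand: dark grey router stand fixed on the cabinet top, 100 mm (its x) by 128 mm (y), 36 mm high, slide rails up to 42 mm; origin under its centre; z up, x roughly away from the robot (yaw within 0.4 rad), the jaw draws out along +y. In its top an open compartment, 80 mm square, with three blue cells; at its -y end a fixed upright jaw, 60 mm wide (x), top 86 mm up
- cover (a joint): how far the white cell cover stands open (m): 0 = fully home over the compartment, up to 0.065; it starts about 0.035 to 0.055 open. It slides level along the stand's x: opening goes to the stand's -x (towards the robot), closing goes to +x, and it stays where it is left (friction about 1.5 N, hard stop when home)
- cover_lip (a point): centre of the upright finger lip along the cover's front edge, for pushing or pinching; moves with the cover. Lip 8 mm thick (stand x), 44 mm wide (y), from the cover's top face at 39.5 mm to 57.5 mm above the cabinet top. The cover plate, 3.5 mm thick, runs from the lip's front face to the stand's +x
- jaw (a joint): how far the telescoping jaw is drawn out (m): 0 = closed and locked (the start), 0.060 = red line level with the sleeve mouth, stop at 0.090. It slides level along the stand's +y. A spring pulls it back with 4 N at 0 and 7 N at 0.060, friction about 1 N; let go, it runs back until the lock catches it at about 0.009 (squeeze the button to push it the rest of the way)
- grip (a point): centre of the jaw's grip, 62 mm up; moves with the jaw. An upright dark grey block, 26 mm (stand x) by 24 mm (y), top 80 mm up, green lock button on its +x side: pinched from above along the stand's x it is 32 mm wide, 27 mm with the button in (this point is then midway). The jaw plate (60 mm wide along x, top 86 mm up) stands 34 mm off towards -y, joined low down
- button (a joint): how far the green lock button is pressed in (m): 0 = out, 0.005 = fully in. It moves along the stand's -x into the grip; face 20 mm (stand y) by 24 mm high, centred at the grip's height. It takes 4 N to start, 8 N to go fully in; from about 0.003 the lock is off. With the button out the closed jaw cannot be drawn
- red_line (a point): middle of the red line across the top of the jaw's aluminium bar (30 mm wide, 10 mm thick, top 15 mm up, with black scale lines every 5 mm); hidden in the housing until the jaw is drawn out; moves with the jaw
- sleeve_mouth (a point): middle of the upper edge of the bar at the sleeve mouth, the light grey frame in the stand's +y end out of which the bar comes; the red line is level with it when both points coincide
- router: white router lying flat, 140 x 172 x 46 mm, origin under its centre; to be left alone
- phone: black phone lying flat, 150 x 73 x 9 mm, origin under its centre; to be left alone
- adapter: black plug-in power adapter with two brass prongs, 62 x 45 x 30 mm, origin under its centre; to be left alone
- screwdriver: screwdriver lying flat, 160 mm long, to be left alone
Mind the look-alikes: they are no part of the job. Leave any orange look-alike of the stand alone.

How it is judged:
On the way, in this order (a step that is already met when the one before it is completed fails the run):
1. the cover is fully home (within 3 mm) while the jaw is still closed (value of joint cover below 0.003 m and value of joint jaw below 0.006 m), for 0.2 s.
2. the jaw is drawn out to the red line (within 4 mm) with its button squeezed (value of joint jaw between 0.056 and 0.064 m and value of joint button above 0.003 m), for 0.2 s.
At the end, for the whole second after the job is handed in: the cover is home within 3 mm; the fingers hold the jaw still with the red line within 4 mm of the sleeve mouth (jaw at 0.060 m), gripping the stand's jaw with more than 4 N and the lock button pressed in by more than 3 mm (all of step 2 and value of joint cover below 0.003 m and velocity of joint jaw between -0.01 and 0.01 m/s and contact force between the fingers and stand above 4 N); the arm keeps its last pose, push and grip.
It fails at once if the router, phone, adapter or screwdriver is moved by more than 15 mm (distance of any of router, phone, adapter, screwdriver from where it was at the start of the episode above 0.015 m).
It also fails if it takes over 40 s, if anything falls off the work surface, if the arm or the gripper's body presses on something with over 40 N, if the wrist force passes 120 N, or if a joint passes its speed limit or range.

## Working session

There is one attempt and no reset: what is moved stays moved. The work goes in short steps, Python scripts to look and compute and a tool call to move; the robot and the scene stay as the last step left them, time stands still between calls to the robot, and variables do not carry over. Pictures are saved under pics/ and viewed, about 8 in all and at most 12, crops included, and the job is handed in when it is done.

Besides the shell and the picture viewer there is one more tool, called in YAML: its name, and indented under it one key for each argument. step_arm: Moves the arm, as the interface text tells. Its arguments: {"type":"object","properties":{"series":{"type":"array","items":{"type":"array","items":{"type":"number"}}}},"required":["series"]}

```bash
mkdir -p pics; ls; cat > h.py <<'E'
import numpy as np, cv2
from bench import robot, cams, models
def proj(p,X):
    f=p["pixels"].shape[0]/2/np.tan(np.radians(p["fov_y"])/2)
    c=np.array(p["R"])@np.array(X)+np.array(p["t"]); return [round(float(f*c[0]/c[2]+p["cx"]),1),round(float(f*c[1]/c[2]+p["cy"]),1)]
def ray(p,uv,z):
    f=p["pixels"].shape[0]/2/np.tan(np.radians(p["fov_y"])/2)
    R=np.array(p["R"]);t=np.array(p["t"]);o=-R.T@t;d=R.T@np.array([(uv[0]-p["cx"])/f,(uv[1]-p["cy"])/f,1]);return o+d*(z-o[2])/d[2]
def save(p,n,box=None,s=1):
    im=p["pixels"][:,:,::-1]
    if box: im=im[box[1]:box[3],box[0]:box[2]]
    cv2.imwrite("pics/"+n,cv2.resize(np.ascontiguousarray(im),None,fx=s,fy=s,interpolation=cv2.INTER_CUBIC))
E
python3 - <<'E'
from h import *
a=cams.snapshot("side");b=cams.snapshot("top")
cv2.imwrite("pics/a.png",cv2.resize(np.vstack([a["pixels"],b["pixels"]])[:,:,::-1],None,fx=.71,fy=.71,interpolation=cv2.INTER_AREA))
for p in(a,b):
  for l in["stand","cover_lip","grip","sleeve_mouth","router","phone","adapter","screwdriver"]:
    for r in models.pinpoint(p,l)[:3]: print(l,np.round(r["position"],3),round(r["p"],2),proj(p,r["position"]))
o=robot.get_obs();print(o["time"],o["tool_pos"],o["ee_rot"],o["width"])
E
```

```text
pics
stand [ 0.56  -0.074  0.002] 0.9 [306.5, 229.7]
stand [0.338 0.03  0.   ] 0.82 [226.1, 209.9]
cover_lip [ 0.47  -0.067  0.054] 0.93 [274.6, 219.7]
cover_lip [0.294 0.035 0.048] 0.72 [209.5, 199.6]
grip [0.358 0.133 0.057] 0.85 [229.0, 170.6]
grip [0.575 0.034 0.062] 0.77 [306.1, 187.0]
grip [ 0.562 -0.078 -0.   ] 0.36 [307.1, 231.3]
sleeve_mouth [ 0.573 -0.012  0.014] 0.67 [307.3, 209.7]
sleeve_mouth [0.353 0.094 0.016] 0.61 [229.3, 189.6]
router [ 0.519  0.383 -0.002] 0.71 [272.5, 125.0]
adapter [ 0.654 -0.326  0.004] 0.84 [358.9, 303.7]
screwdriver [0.31  0.272 0.003] 0.49 [212.2, 152.6]
stand [0.338 0.028 0.002] 0.93 [264.6, 275.2]
stand [ 0.561 -0.077  0.002] 0.8 [306.8, 190.2]
stand [ 0.472 -0.068  0.048] 0.36 [304.2, 223.3]
cover_lip [0.296 0.033 0.051] 0.83 [262.0, 293.8]
cover_lip [ 0.472 -0.069  0.051] 0.66 [304.6, 223.3]
grip [0.362 0.132 0.065] 0.7 [221.3, 266.6]
grip [0.579 0.032 0.064] 0.63 [264.8, 178.5]
sleeve_mouth [ 0.568 -0.01   0.014] 0.87 [281.1, 186.1]
sleeve_mouth [0.354 0.094 0.016] 0.66 [238.9, 268.7]
router [0.518 0.383 0.001] 0.72 [129.4, 202.6]
phone [ 0.414 -0.435  0.001] 0.9 [442.9, 249.3]
adapter [ 0.648 -0.33  -0.001] 0.78 [402.6, 159.9]
screwdriver [0.309 0.276 0.002] 0.92 [167.5, 284.5]
screwdriver [ 0.472 -0.064  0.05 ] 0.41 [302.8, 223.2]
0.9 [ 0.16873232 -0.52349447  0.20551431] [ 3.14149390e+00 -1.78489375e-05  3.11838153e-01] 0.09415315475565662
```

View pics/a.png

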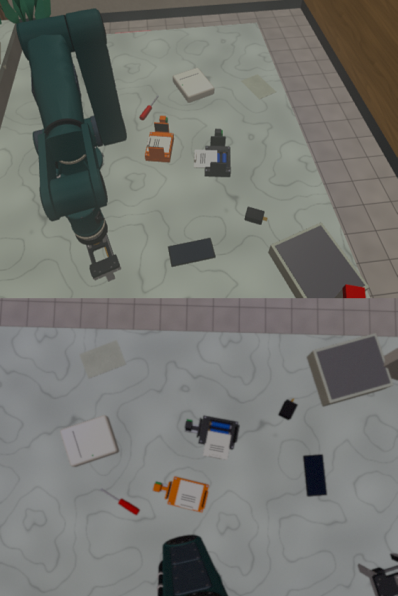

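Two candidates in the top image: dark grey stand at (307,190), and an orange one at (265,275). The dark grey one fits the description (blue cells visible); I'll confirm with an enlarged crop.

```bash
python3 - <<'E'
from h import *
P=[];D={}
for i in range(3):
  for n in("side","top"):
    p=cams.snapshot(n)
    for l in["stand","cover_lip","grip","sleeve_mouth"]:
      for r in models.pinpoint(p,l):
        q=np.array(r["position"])
        if np.dot(q[:2]-[.45,-.02],[.9,-.43])>0 and r["p"]>.5: D.setdefault(l,[]).append(q)
    P.append(p)
M={k:np.mean(v,0) for k,v in D.items()}
for k in M: print(k,M[k].round(4),np.std(D[k],0).round(4),len(D[k]))
for a,b in(("stand","grip"),("stand","sleeve_mouth")):
  d=M[b]-M[a];print("yaw",np.arctan2(-d[0],d[1]),np.hypot(*d[:2]))
b=P[-1];a=P[-2]
A=cv2.resize(a["pixels"][155:255,250:350],None,fx=4,fy=4,interpolation=cv2.INTER_CUBIC)
B=cv2.resize(b["pixels"][150:250,240:340],None,fx=4,fy=4,interpolation=cv2.INTER_CUBIC)
cv2.imwrite("pics/b.png",np.hstack([A,B])[:,:,::-1])
E
```

```text
stand [ 0.5725 -0.0994  0.0041] [0.0285 0.0899 0.0041] 8
cover_lip [ 0.4904 -0.0502  0.0522] [0.0387 0.0363 0.005 ] 6
grip [0.5784 0.0315 0.0635] [0.0025 0.002  0.0006] 6
sleeve_mouth [ 0.5712 -0.0123  0.0136] [0.0023 0.0014 0.0019] 5
yaw -0.04484436190332621 0.1310525857268541
yaw 0.015083023471737214 0.08718741727594641
```

View pics/b.png

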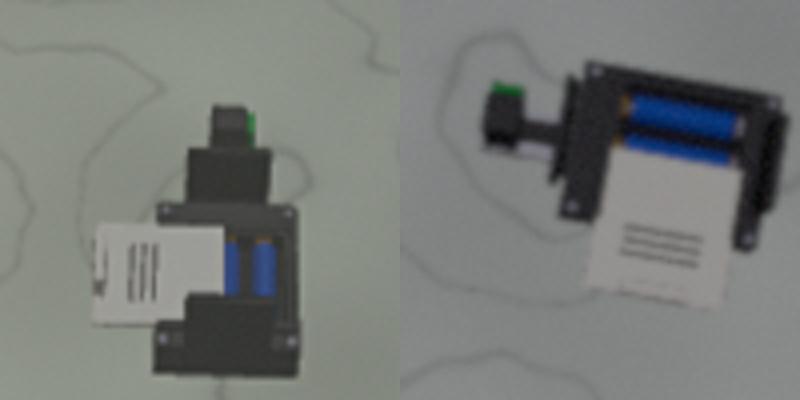

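The crop confirms the dark grey stand: blue cells, white cover open towards the robot, and the green button on the +x side of the grip (top image ≈(367-240.. i.e. px 267,172)). Next I refine pose and yaw.

```bash
python3 - <<'E'
from h import *
D={}
for i in range(5):
  for n in("side","top"):
    p=cams.snapshot(n)
    for l,c in(("stand",(.56,-.075)),("cover_lip",(.471,-.068)),("grip",(.577,.033)),("sleeve_mouth",(.57,-.011))):
      for r in models.pinpoint(p,l):
        q=np.array(r["position"])
        if np.hypot(*(q[:2]-c))<.02 : D.setdefault(l,[]).append(q)
M={k:np.median(v,0) for k,v in D.items()}
for k in M: print(k,M[k].round(4),np.std(D[k],0).round(4),len(D[k]))
for a,b in(("stand","grip"),("stand","sleeve_mouth")):
  d=M[b]-M[a];print("yaw",np.arctan2(-d[0],d[1]),np.hypot(*d[:2]))
c=lambda u,v:ray(p,(240+(u-400)/4,150+v/4),.036)
A,B,C,E=c(588,62),c(787,100),c(563,215),c(755,250)
print(A,B,C,E,"mid",(A+B+C+E)/4)
for x,y in((B,A),(E,C)): d=y-x;print("yaw y-edge",np.arctan2(-d[0],d[1]),np.hypot(*d[:2]))
c=lambda u,v:ray(p,(240+(u-400)/4,150+v/4),.039)
A,B=c(585,290),c(720,310);d=A-B;print("lip edge",A,B,np.arctan2(-d[0],d[1]))
y=-.15
R=np.array([[np.cos(y),-np.sin(y)],[np.sin(y),np.cos(y)]])
for k in M: print(k,(R.T@(M[k]-M["stand"])[:2]).round(4))
E
```

```text
stand [ 0.5604 -0.0751  0.0038] [0.001  0.0019 0.0016] 7
cover_lip [ 0.4719 -0.0652  0.0492] [0.001  0.0009 0.0022] 10
grip [0.5783 0.0324 0.0619] [0.003  0.0024 0.0019] 10
sleeve_mouth [ 0.5698 -0.0124  0.0128] [0.0026 0.0016 0.0012] 10
yaw -0.16499782510018832 0.10898008992471973
yaw -0.1488119566566071 0.06340070977520679
[ 0.61842536 -0.02310412  0.036     ] [ 0.59694745 -0.15013729  0.036     ] [ 0.52037595 -0.00913287  0.036     ] [ 0.50084827 -0.13083813  0.036     ] mid [ 0.55914926 -0.0783031   0.036     ]
yaw y-edge -0.16748926666096986 0.12883604735308335
yaw y-edge -0.1590945917011664 0.12326191692537458
lip edge [ 0.47311302 -0.02379956  0.039     ] [ 0.46235669 -0.10881905  0.039     ] -0.12584738555881358
stand [0. 0.]
cover_lip [-0.089  -0.0034]
grip [0.0016 0.109 ]
sleeve_mouth [-0.0001  0.0634]
```

step_arm:
  series:
    - [-1, 397, -360, 0, -63]
    - [-1, 397, -360, 0, -63]
    - [-1, 397, -360, 0, -63]
    - [-1, 397, -360, 0, -63]
    - [-1, 397, -360, 0, -63]
    - [-1, 397, -360, 0, -63]
    - [-1, 397, -360, 0, -63]
    - [-1, 397, -360, 0, -63]
    - [-1, 397, -360, 0, -63]
    - [-1, 397, -360, 0, -63]
    - [-1, 397, -360, 0, -63]
    - [-1, 397, -360, 0, -63]

```text
time: 6.4
tool_pos: [0.4357, -0.0602, 0.2055]
ee_rot: [3.141, 0.0, 1.409]
wrist_force: [0.7, 0.5, -0.1]
width: 0.0002
```

step_arm:
  series:
    - [-1, 0, 0, 60, 0]
    - [-1, 0, 0, 120, 0]
    - [-1, 0, 0, 158, 0]
    - [-1, 0, 0, 158, 0]
    - [-1, 0, 10, 158, 0]
    - [-1, 0, 18, 158, 0]
    - [-1, 0, 24, 158, 0]
    - [-1, 0, 30, 158, 0]
    - [-1, 0, 36, 158, 0]
    - [-1, 0, 42, 158, 0]
    - [-1, 0, 48, 158, 0]
    - [-1, 0, 50, 158, 0]
    - [-1, 0, 50, 158, 0]

```text
time: 8.02
tool_pos: [0.4875, -0.0678, 0.0497]
ee_rot: [3.137, 0.001, 1.412]
wrist_force: [-1.1, -1.0, 4.8]
width: 0.0004
```

```bash
python3 - <<'E'
from h import *
a=cams.snapshot("side");b=cams.snapshot("top")
A=cv2.resize(a["pixels"][155:255,240:340],None,fx=4,fy=4,interpolation=cv2.INTER_CUBIC)
B=cv2.resize(b["pixels"][150:250,240:340],None,fx=4,fy=4,interpolation=cv2.INTER_CUBIC)
cv2.imwrite("pics/c.png",np.hstack([A,B])[:,:,::-1])
E
```

```text
(no output)
```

View pics/c.png

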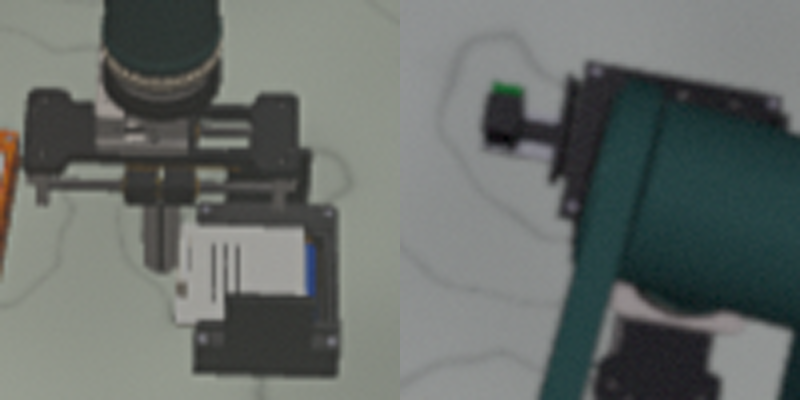

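The cover has moved most of the way, with the finger against the lip at side-crop (165,270) and a strip of one cell still open. I'll continue in small steps.

step_arm:
  series:
    - [-1, 0, 3, 0, 0]
    - [-1, 0, 6, 0, 0]
    - [-1, 0, 6, 0, 0]

```text
time: 8.5
tool_pos: [0.4933, -0.0687, 0.0496]
ee_rot: [3.138, 0.001, 1.412]
wrist_force: [-0.3, -1.4, 5.6]
width: 0.0006
```

step_arm:
  series:
    - [-1, 0, 2, 0, 0]
    - [-1, 0, 4, 0, 0]
    - [-1, 0, 4, 0, 0]

```text
time: 8.88
tool_pos: [0.4971, -0.0693, 0.0496]
ee_rot: [3.138, 0.001, 1.412]
wrist_force: [-0.9, -1.0, 5.6]
width: 0.0005
```

```bash
python3 - <<'E'
from h import *
a=cams.snapshot("side")
o=robot.get_obs();print(o["wrist_torque"],o["wrist_force"],proj(a,o["tool_pos"]))
for l in("cover_lip","cover"): print(l,[(np.round(r["position"],3),round(r["p"],2)) for r in models.pinpoint(a,l)][:3])
save(a,"d.png",(255,170,335,250),7)
E
```

```text
[-0.26077145  0.11042219 -0.01498746] [-1.07357529 -0.26346513  4.53733802] [284.3, 220.3]
cover_lip [(array([ 0.511, -0.072,  0.05 ]), 0.88), (array([0.293, 0.032, 0.048]), 0.76)]Traceback (most recent call last):
  File "<stdin>", line 4, in <module>
ValueError: it knows: adapter, cover_lip, grip, phone, red_line, router, screwdriver, sleeve_mouth, stand
```

Lip is tracking at ~14 mm ahead of the TCP, as expected. I keep pushing.

step_arm:
  series:
    - [-1, 0, 2, 0, 0]
    - [-1, 0, 3, 0, 0]
    - [-1, 0, 3, 0, 0]

```text
time: 9.35
tool_pos: [0.5, -0.0698, 0.0496]
ee_rot: [3.138, 0.001, 1.412]
wrist_force: [-1.5, -1.1, 4.6]
width: 0.0004
```

step_arm:
  series:
    - [-1, 0, 2, 0, 0]
    - [-1, 0, 3, 0, 0]
    - [-1, 0, 3, 0, 0]

```text
time: 9.72
tool_pos: [0.5029, -0.0703, 0.0496]
ee_rot: [3.138, 0.001, 1.411]
wrist_force: [-1.4, -1.2, 6.0]
width: 0.0004
```

step_arm:
  series:
    - [-1, 0, 2, 0, 0]
    - [-1, 0, 3, 0, 0]
    - [-1, 0, 3, 0, 0]

```text
time: 10.1
tool_pos: [0.5047, -0.0706, 0.0496]
ee_rot: [3.141, 0.001, 1.412]
wrist_force: [-4.2, -0.9, 7.9]
width: 0.0004
```

```bash
python3 - <<'E'
from h import *
a=cams.snapshot("side")
o=robot.get_obs();print(o["wrist_force"],proj(a,o["tool_pos"]))
save(a,"d.png",(255,170,335,250),7)
for l in("cover_lip","stand"): print(l,[(np.round(r["position"],3),round(r["p"],2)) for r in models.pinpoint(a,l)][:3])
E
```

```text
[-4.17141315 -0.34335412  8.47821503] [287.1, 220.4]
cover_lip [(array([ 0.519, -0.071,  0.052]), 0.73)]
stand [(array([0.339, 0.028, 0.003]), 0.79), (array([ 0.56 , -0.074,  0.001]), 0.76)]
```

View pics/d.png

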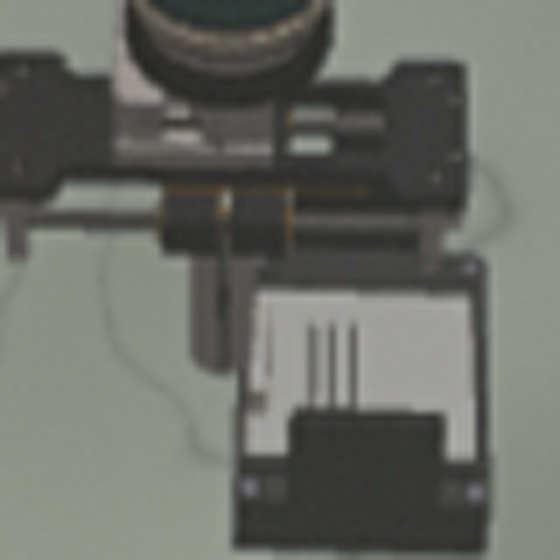

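The cover spans the compartment (crop x 245–480), no blue showing, and the force is rising. One more small push confirms the stop.

step_arm:
  series:
    - [-1, 0, 2, 0, 0]
    - [-1, 0, 3, 0, 0]
    - [-1, 0, 3, 0, 0]
    - [-1, 0, 3, 0, 0]

```text
time: 10.75
tool_pos: [0.5049, -0.0706, 0.0495]
ee_rot: [-3.136, 0.001, 1.412]
wrist_force: [-10.7, 0.7, 12.8]
width: 0.0002
```

Hard stop confirmed (10.7 N, no more motion). Back off, rise, open, and move above the grip.

step_arm:
  series:
    - [-1, 0, -15, 0, 0]
    - [-1, 0, -20, 0, 0]
    - [-1, 0, -20, -50, 0]
    - [1, 0, -20, -90, 0]
    - [1, 57, 17, -90, 0]
    - [1, 114, 54, -90, 0]
    - [1, 114, 54, -90, 0]
    - [1, 114, 54, -90, 0]
    - [1, 114, 54, -90, 0]

```text
time: 11.88
tool_pos: [0.5779, 0.0324, 0.1373]
ee_rot: [-3.141, 0.001, 1.41]
wrist_force: [1.2, -0.3, -0.2]
width: 0.0574
```

```bash
python3 - <<'E'
from h import *
for n in("side","top"):
  a=cams.snapshot(n)
  for l in("cover_lip","grip","sleeve_mouth"): print(n,l,[(np.round(r["position"],3),round(r["p"],2)) for r in models.pinpoint(a,l)][:3])
  if n=="side": save(a,"e.png",(250,140,350,240),6)
E
```

```text
side cover_lip [(array([0.295, 0.034, 0.047]), 0.72), (array([ 0.517, -0.069,  0.051]), 0.67)]
side grip [(array([0.361, 0.135, 0.059]), 0.96), (array([0.577, 0.032, 0.062]), 0.83)]
side sleeve_mouth [(array([ 0.572, -0.01 ,  0.016]), 0.96), (array([0.35 , 0.093, 0.015]), 0.62)]
top cover_lip [(array([ 0.519, -0.071,  0.05 ]), 0.83)]
top grip [(array([0.58 , 0.032, 0.064]), 0.66)]
top sleeve_mouth [(array([ 0.567, -0.013,  0.015]), 0.75)]
```

View pics/e.png

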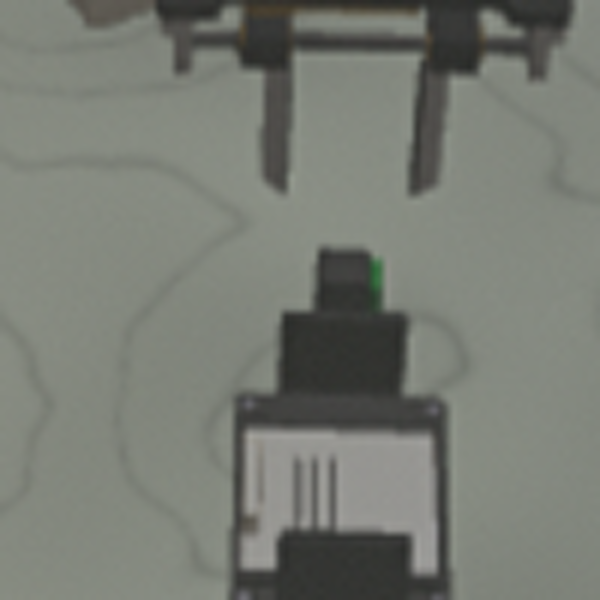

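Cover home; the open fingers straddle the grip at (345,280) with the green button at (377,283). I descend and then squeeze.

step_arm:
  series:
    - [0.5, 0, 0, 0, 0]
    - [0.5, 0, 0, 40, 0]
    - [0.5, 0, 0, 80, 0]
    - [0.5, 0, 0, 94, 0]
    - [0.5, 0, 0, 94, 0]
    - [0.5, 0, 0, 94, 0]

```text
time: 13.02
tool_pos: [0.5801, 0.0334, 0.0455]
ee_rot: [3.138, -0.0, 1.411]
wrist_force: [0.5, 0.1, -0.5]
width: 0.0706
```

step_arm:
  series:
    - [-1, 0, 0, 0, 0]
    - [-1, 0, 0, 0, 0]
    - [-1, 0, 0, 0, 0]
    - [-1, 0, 0, 0, 0]
    - [-1, 0, 0, 0, 0]
    - [-1, 0, 0, 0, 0]
    - [-1, 0, 0, 0, 0]
    - [-1, 0, 0, 0, 0]

```text
time: 14.02
tool_pos: [0.5789, 0.0334, 0.0437]
ee_rot: [3.141, 0.0, 1.411]
wrist_force: [1.7, 0.8, -0.5]
width: 0.0265
```

Width 26.5 mm: button fully in. Draw the jaw.

step_arm:
  series:
    - [-1, 5, 0, 0, 0]
    - [-1, 11, 0, 0, 0]
    - [-1, 17, 0, 0, 0]
    - [-1, 23, 0, 0, 0]
    - [-1, 29, 0, 0, 0]
    - [-1, 35, 0, 0, 0]
    - [-1, 41, 0, 0, 0]
    - [-1, 47, 0, 0, 0]
    - [-1, 53, 0, 0, 0]
    - [-1, 58, 0, 0, 0]
    - [-1, 60, 0, 0, 0]
    - [-1, 60, 0, 0, 0]
    - [-1, 60, 0, 0, 0]
    - [-1, 60, 0, 0, 0]

```text
time: 15.78
tool_pos: [0.5882, 0.0903, 0.0436]
ee_rot: [3.141, 0.005, 1.411]
wrist_force: [1.7, -7.2, 1.5]
width: 0.0267
```

```bash
python3 - <<'E'
from h import *
S=cams.snapshot
D={}
for n in("side","top","side","top"):
  a=S(n)
  for l in("red_line","sleeve_mouth","grip","cover_lip"):
    for r in models.pinpoint(a,l):
      if r["p"]>.4 and r["position"][0]>.45: print(n,l,np.round(r["position"],3),round(r["p"],2)); D.setdefault(l,[]).append(r["position"])
  if n=="side": save(a,"f.png",(260,140,340,220),7)
  else: save(a,"g.png",(235,150,315,230),7)
o=robot.get_obs();print(o["time"],o["tool_pos"],o["wrist_force"],o["width"])
a=cv2.imread("pics/f.png");b=cv2.imread("pics/g.png")
cv2.imwrite("pics/fg.png",cv2.resize(np.hstack([a,b]),None,fx=.71,fy=.71))
E
```

```text
side red_line [ 0.572 -0.015  0.014] 0.64
side sleeve_mouth [ 0.568 -0.014  0.015] 0.95
side grip [0.585 0.092 0.062] 0.87
side grip [ 0.572 -0.013  0.012] 0.43
side cover_lip [ 0.522 -0.073  0.051] 0.66
top red_line [ 0.574 -0.012  0.012] 0.58
top sleeve_mouth [ 0.57  -0.013  0.015] 0.65
top cover_lip [ 0.522 -0.072  0.048] 0.88
side red_line [ 0.574 -0.014  0.012] 0.87
side red_line [0.58  0.092 0.063] 0.67
side sleeve_mouth [ 0.57  -0.012  0.013] 0.97
side grip [0.585 0.091 0.062] 0.6
side cover_lip [ 0.519 -0.072  0.048] 0.68
top red_line [ 0.572 -0.012  0.014] 0.62
top sleeve_mouth [ 0.568 -0.011  0.012] 0.87
top cover_lip [ 0.521 -0.074  0.048] 0.72
top cover_lip [ 0.648 -0.33   0.   ] 0.63
16.775 [0.58816252 0.0902673  0.04360333] [ 0.99174763 -7.3936836   1.01931821] 0.026609758254034287
```

View pics/fg.png

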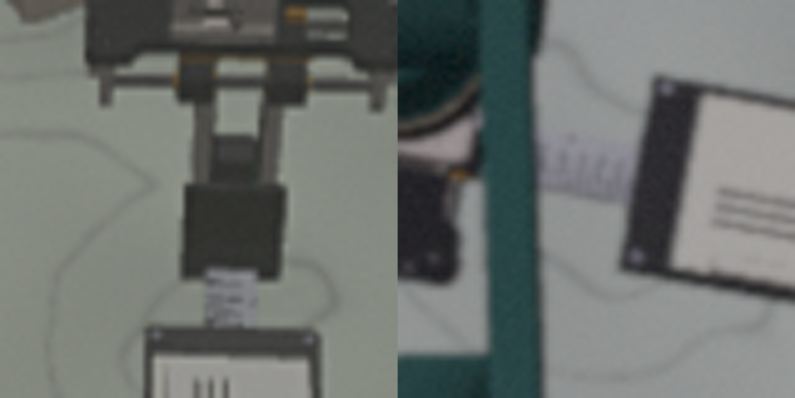

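TCP drew 57.7 mm, the pull is 7.2 N and the button is in; the red line isn't clear of the sleeve yet. I add ~2.5 mm and check for red pixels.

step_arm:
  series:
    - [-1, 2, 0, 0, 0]
    - [-1, 3, 0, 0, 0]
    - [-1, 3, 0, 0, 0]
    - [-1, 3, 0, 0, 0]
    - [-1, 3, 0, 0, 0]

```text
time: 17.4
tool_pos: [0.5886, 0.0929, 0.0436]
ee_rot: [3.141, 0.005, 1.41]
wrist_force: [0.0, -7.4, 0.9]
width: 0.0265
```

```bash
python3 - <<'E'
from h import *
Y=np.array([.159,.987])
P=[cams.snapshot(n) for n in("side","top","side","top")]
for a in P:
  g=lambda l:[r["position"] for r in models.pinpoint(a,l) if r["p"]>.4 and r["position"][0]>.45 and r["position"][1]<.05]
  for l in("red_line","sleeve_mouth"): print(l,[np.round([*q,Y@np.array(q)[:2]],4) for q in g(l)])
for a in P[:2]:
  # red excess along the bar from the mouth outward
  m=np.array([.5695,-.0125])
  im=a["pixels"].astype(int)
  for s in range(-6,13,2):
    c=proj(a,[*(m+s*.001*Y),.015]); u,v=int(round(c[0])),int(round(c[1])); w=im[v-0:v+1,u-2:u+3].mean((0,1)); print(s,c,w.round(),(w[0]-w[1:].mean()).round(1))
A=cv2.resize(P[0]["pixels"][190:225,285:325],None,fx=10,fy=10,interpolation=cv2.INTER_CUBIC)
B=cv2.resize(P[1]["pixels"][165:200,260:300],None,fx=10,fy=10,interpolation=cv2.INTER_CUBIC)
cv2.imwrite("pics/h.png",np.hstack([A,B])[:,:,::-1])
o=robot.get_obs();print(o["time"],o["tool_pos"],o["wrist_force"],o["width"])
E
```

```text
red_line [array([ 0.5726, -0.0129,  0.014 ,  0.0783]), array([ 0.5621, -0.0731,  0.0006,  0.0172])]
sleeve_mouth [array([ 0.5732, -0.0144,  0.0132,  0.0769])]
red_line [array([ 0.5751, -0.0075,  0.0151,  0.084 ])]
sleeve_mouth [array([ 0.5695, -0.0107,  0.0136,  0.08  ])]
red_line []
sleeve_mouth [array([ 0.5728, -0.0125,  0.0117,  0.0787])]
red_line [array([ 0.5748, -0.0066,  0.0115,  0.0849])]
sleeve_mouth [array([ 0.5686, -0.0137,  0.0122,  0.0769])]
-6 [306.3, 211.5] [141. 141. 137.] 2.4
-4 [306.3, 211.0] [93. 93. 90.] 1.7
-2 [306.3, 210.5] [64. 65. 63.] 0.4
0 [306.3, 209.9] [64. 65. 63.] 0.4
2 [306.3, 209.4] [66. 66. 64.] 1.3
4 [306.3, 208.9] [66. 66. 64.] 1.3
6 [306.3, 208.3] [67. 67. 65.] 1.3
8 [306.3, 207.8] [67. 67. 65.] 1.3
10 [306.3, 207.3] [66. 65. 63.] 1.6
12 [306.3, 206.8] [66. 65. 63.] 1.6
-6 [284.5, 186.1] [61. 51. 55.] 8.0
-4 [283.7, 185.9] [61. 51. 55.] 8.0
-2 [283.0, 185.8] [77. 63. 67.] 12.4
0 [282.2, 185.7] [93. 77. 82.] 13.5
2 [281.4, 185.5] [110.  93. 100.] 13.3
4 [280.7, 185.4] [116.  97. 104.] 15.8
6 [279.9, 185.2] [127. 112. 120.] 10.7
8 [279.2, 185.1] [129. 123. 132.] 2.3
10 [278.4, 185.0] [128. 125. 135.] -1.8
12 [277.6, 184.8] [128. 125. 135.] -1.8
18.0 [0.58862374 0.09283645 0.04361042] [ 0.52587184 -8.65153064  1.76157561] 0.02662462552233062
```

View pics/h.png

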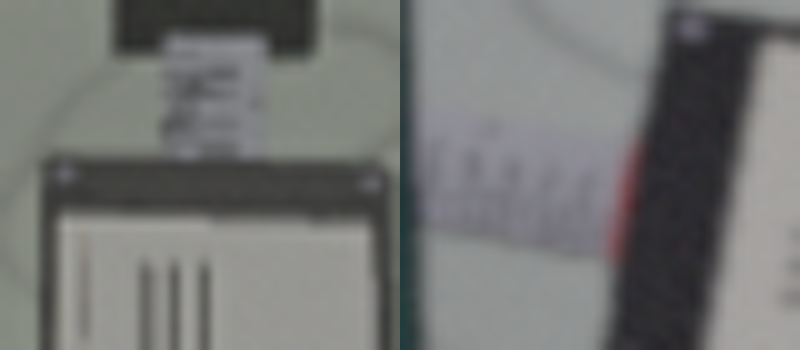

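The top crop shows the red line right at the sleeve mouth (≈(625,205)). It was hidden at 57.7 mm and shows at 60.2 mm of TCP travel. Button is in (width 26.6 mm), holding 7–8 N against the spring. Handing in.

```bash
python3 - <<'E'
from h import *
print(robot.close_job())
o=robot.get_obs();print(o["time"],o["tool_pos"],o["wrist_force"],o["width"])
E
```

```text
the job is handed in; nothing more can be done
None
the job is handed in; nothing more can be done
```

The stand is ready and the job is handed in at about 18 s. No verdict is reported, and reading the state after hand-in was refused.

- **Cover:** I pushed the lip of the dark grey stand's cover until it hit the hard stop. The force rose to about 11 N with no further motion, and no blue cell showed in the side picture.
- **Jaw:** I pinched the grip along the stand's x. The fingers closed to 26.6 mm, which means the button is fully in. I then drew the jaw out 60.2 mm by tool travel, and the arm is holding it there against about 7–8 N of spring pull.
- **Red line:** it was hidden at 57.7 mm and is visible right at the sleeve mouth at 60.2 mm in the last top picture.

Checks that disagreed or stay unexplained:
- **Network estimates:** in the top view they put the red line 4–8 mm beyond the mouth. I trusted the tool travel and the picture instead, because the networks are only good to about 4 mm.
- **Upward force:** while pushing the cover there was 5–13 N of upward force on the tool that I could not explain. It was gone after I backed off and rose.
- **Router, phone, adapter and screwdriver:** I kept the path clear of them and did not re-measure them at the end.

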